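Put the calibration weights back in their tray

TASK

Put the four knobbed calibration weights away in the wooden tray, one upright on the floor of each recess: the largest weight in the widest recess, the next in the next widest, and so on to the smallest in the narrowest. Leave the look-alike cap nut and pipe union standing where they are.

Things in the scene. Friction and masses are not known exactly. Their poses are not given: they have to be found in the camera images.
- weight_a: the largest of four upright calibration weights, bare steel: a plain round cylinder 38 mm across and 40 mm tall, with a narrower knob (19 mm across) on top, 61 mm tall in all, about 400 g. Loose. Origin: centre of its underside; z up its axis. Grip across the cylinder, at least 10 mm above its underside so that the fingertips stay above the recess's rim.
- weight_b: the second largest of four upright calibration weights, bare brass: a plain round cylinder 30 mm across and 32 mm tall, with a narrower knob (15 mm across) on top, 46 mm tall in all, about 200 g. Loose. Origin: centre of its underside; z up its axis. Grip across the cylinder, at least 10 mm above its underside so that the fingertips stay above the recess's rim.
- weight_c: the second smallest of four upright calibration weights, bare steel: a plain round cylinder 24 mm across and 26 mm tall, with a narrower knob (12 mm across) on top, 37 mm tall in all, about 100 g. Loose. Origin: centre of its underside; z up its axis. Grip across the cylinder, at least 10 mm above its underside so that the fingertips stay above the recess's rim.
- weight_d: the smallest of four upright calibration weights, bare brass: a plain round cylinder 18 mm across and 20 mm tall, with a narrower knob (9 mm across) on top, 28 mm tall in all, about 50 g. Loose. Origin: centre of its underside; z up its axis. Grip across the cylinder, at least 10 mm above its underside so that the fingertips stay above the recess's rim.
- well_a: pale wooden block 68 mm square, 13 mm tall, with the widest of four round recesses: 56 mm across, 7 mm deep, grey felt floor. The four blocks lie 70 mm apart, two by two in any order, in one dark tray fixed to the bench (154 mm square, rim 14 mm high, floor 5 mm thick). Origin: centre of the block's underside, on the recess's axis; z up. Recess floor 6 mm, rim 13 mm above the origin.
- well_b: pale wooden block 68 mm square, 13 mm tall, with the second widest of four round recesses: 48 mm across, 7 mm deep, grey felt floor. The four blocks lie 70 mm apart, two by two in any order, in one dark tray fixed to the bench (154 mm square, rim 14 mm high, floor 5 mm thick). Origin: centre of the block's underside, on the recess's axis; z up. Recess floor 6 mm, rim 13 mm above the origin.
- well_c: pale wooden block 68 mm square, 13 mm tall, with the second narrowest of four round recesses: 40 mm across, 7 mm deep, grey felt floor. The four blocks lie 70 mm apart, two by two in any order, in one dark tray fixed to the bench (154 mm square, rim 14 mm high, floor 5 mm thick). Origin: centre of the block's underside, on the recess's axis; z up. Recess floor 6 mm, rim 13 mm above the origin.
- well_d: pale wooden block 68 mm square, 13 mm tall, with the narrowest of four round recesses: 34 mm across, 7 mm deep, grey felt floor. The four blocks lie 70 mm apart, two by two in any order, in one dark tray fixed to the bench (154 mm square, rim 14 mm high, floor 5 mm thick). Origin: centre of the block's underside, on the recess's axis; z up. Recess floor 6 mm, rim 13 mm above the origin.
- cap_nut: a brass cap nut, a look-alike that must stay where it stands: a fluted round cylinder 30 mm across and 22 mm tall without a knob. Loose. Origin: centre of its underside; z up.
- pipe_union: a steel threaded pipe union, a look-alike that must stay where it stands: a hexagon 27 x 31 mm with a threaded stem 16 mm across above it, 41 mm tall in all. Loose. Origin: centre of its underside; z up.
Not all that is in view belongs to the job. What is shaped like the weight_a but green is not meant. Leave any green or red look-alike of the weight_b alone.

How it is judged:
By the outcome, as a careful person would: the job done as asked, in the order asked, and still so for the second after the job is handed in, with the robot touching nothing.
It also fails if it takes over 90 s, if anything falls off the work surface, if the arm or the gripper's body presses on something with over 40 N, if the wrist force passes 120 N, or if a joint passes its speed limit or range.

ROBOT

A 7-joint arm with a two-finger parallel gripper is mounted at the origin on the work surface; the furniture and walls round the work are solid. World frame = base frame: x ahead of the robot, y to its left, z up, the work surface at z = 0. Lengths are in m, angles in rad, forces in N, time in s.
With the tool pointing down it reaches from about 0.4 to 0.85 m from the base axis. Payload 4.5 kg.
Tool frame: the origin (TCP) lies midway between the tips of the shut fingers; the grasp point (between the pads) lies 19 mm behind it (ctrl.pinch_z is the distance from the TCP to the grasp point, in m); z points along the fingers, y is the line along which they close (so a half turn about z gives the same grasp; the last joint's range is limited). The gripper opens to 85 mm and grips with 20 to 120 N. Pads are 22 mm wide; open, the fingers measure 114 mm over their backs; the gripper's body (76 mm by 85 mm) begins 54 mm behind the grasp point. The pads swing forward as they close: fully open they stand 13 mm farther back than shut.
Start: joints at [1.168, 0.689, -0.195, 1.565, 0.157, 0.902, -0.215], TCP at [0.264, -0.566, 0.231] pointing down, gripper open.
Joint ranges: [-3.01, 3.01], [-0.46, 2.08], [-1.47, 1.51], [0.13, 2.56], [-1, 4.14], [0.04, 2.09], [-2.66, 2.66]. Speed limits (rad/s): [2.57, 2.57, 3.14, 3.14, 3.14, 3.14, 3.14].

INTERFACE

Orientations are given as a rotation vector (axis times angle).
In Python, from plant import ctrl, snapshot, workorder gives the robot as it stands.
- The arm moves only by the tool step_arm, never from a script. Its argument "series" is a list that holds one entry, the list of rows, each a list of 7 numbers: the shift along the tool's x, y, z in mm, then the turn, a rotation vector about the tool's x, y, z in rad, then the closure, from 0 (fully open) to 1 (shut). In form: [[[x, y, z, ax, ay, az, hand], ...]]. A call has 1 to 5 rows; each row shifts and turns the commanded pose from where the row before left it, along the tool's axes as they then stand; what a row does not reach is not made up. A row lasts 1/12 s, in which the tool goes at most 41.7 mm and 7.16 degrees, less where a joint would pass 70% of its speed; a pose out of reach is approached as far as the arm can. A call is refused whole if a number of a shift passes 41.7 or a number of a turn 0.125, either way. A call with a gripper value outside its range is refused whole. The fingers move at their own pace and stop on an object; the grip force is fixed at half the most. Time passes only in rows, so rows that do not move let the fingers close. It gives the time, the measured TCP pose, the force, the opening and the grip force at its end, in the units of the state.
- ctrl.observe(): the state, without advancing time (a new reading comes with each control period).
- snapshot(name): name is "scene" or "top"; returns a dict with "pixels" (480x640x3 uint8, red, green, blue), "fx", "fy", "cx", "cy" (pixels), "xyz" and "orientation" of the camera in the world. Camera axes: x right, y up, looking along -z (the intrinsics and any distortion apply to the point x, -y, -z); pixel columns grow to the right and rows downward; lengths in m; the calibration is good to about 2 mm. A picture is of the moment at which its call begins. There is no depth.
- workorder.hand_in(): hands the job in; it is judged then, once.
The state is a dict: "clock": time; "q": joint angles; "joint_velocities": joint speeds; "tau": joint torques, N m; "tool_pos": TCP position; "eef_rot": TCP orientation; "contact_force": force on the tool from outside, world axes, zero at the start; "ft_torque": the same for the moment, N m; "opening": finger opening in m; "grasp_force": force on a finger pad.
Only numpy, scipy, OpenCV 4.12 (cv2) and the standard library are available. Lean on these libraries where they do the work, as an engineer would, in place of code of your own. Each camera call takes 0.05 s, during which the arm holds its last target. There are 200 camera calls.

## Working session

There is one attempt and no reset: what is moved stays moved. The work goes in short steps, Python scripts to look and compute and a tool call to move; the robot and the scene stay as the last step left them, time stands still between calls to the robot, and variables do not carry over. Pictures are saved under pics/ and viewed, at most 14 in all, crops included, and the job is handed in when it is done.

Besides the shell and the picture viewer there is one more tool, called as name(argument=value, ...) on one line, values as JSON. step_arm: Moves the arm, as the interface text tells. Its arguments: {"type":"object","properties":{"series":{"type":"array","items":{"type":"array","items":{"type":"array","items":{"type":"number"}}}}},"required":["series"]}

```bash
ls; mkdir -p pics; python3 - <<'E'
from plant import ctrl,snapshot
import cv2
for n in("scene","top"):
    s=snapshot(n); cv2.imwrite(f"pics/{n}0.png",s["pixels"][:,:,::-1])
    print(n,{k:v for k,v in s.items() if k!="pixels"})
print(ctrl.observe(), ctrl.pinch_z)
E
```

```text
pics
scene {'fx': 491.1487797300602, 'fy': 491.1487797300602, 'cx': 313.3256904969769, 'cy': 234.33763383065352, 'xyz': array([-0.12223071, -0.46223809,  0.46606715]), 'orientation': array([ 1.00354423, -0.46804706, -0.73576857])}
top {'fx': 607.2280611257621, 'fy': 607.2280611257621, 'cx': 328.3481411222393, 'cy': 242.83857157462424, 'xyz': array([0.14172718, 0.06446025, 1.42648022]), 'orientation': array([ 0.19072132, -0.17859389, -1.53469828])}
{'clock': 0.1, 'q': array([ 1.16783399,  0.68989363, -0.19451215,  1.5662176 ,  0.15727327,
        0.90250025, -0.21512504]), 'joint_velocities': array([-1.15597760e-03, -1.45044219e-03,  5.33870243e-04, -2.60379560e-03,
        1.79888291e-03, -5.16412847e-05, -6.21623375e-04]), 'tau': array([-3.70583322e-03, -5.40612781e+01, -1.27158266e+00, -1.58985704e+01,
        9.37798148e-03,  4.40994103e-03, -1.99282016e-05]), 'tool_pos': array([ 0.26410077, -0.5658293 ,  0.23057406]), 'eef_rot': array([-3.06543899e+00, -6.80324523e-01,  7.12391235e-04]), 'contact_force': array([-0.72929225,  0.27304098, -0.48629443]), 'ft_torque': array([ 0.03666517,  0.04984296, -0.00086766]), 'grasp_force': 0.0, 'opening': 0.08525021640913623} 0.0187
```

View pics/scene0.png

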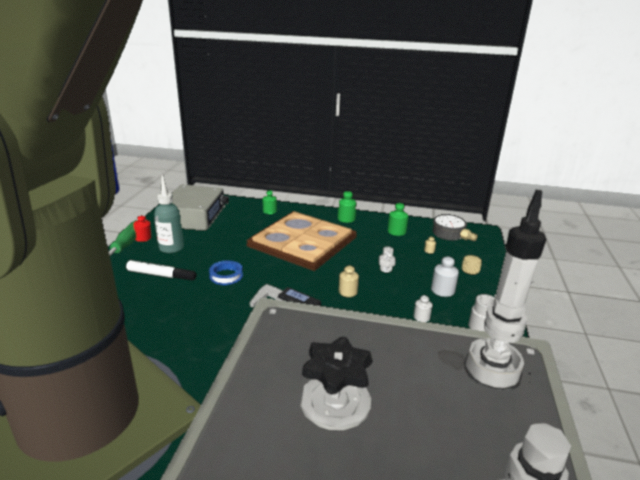

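View pics/top0.png

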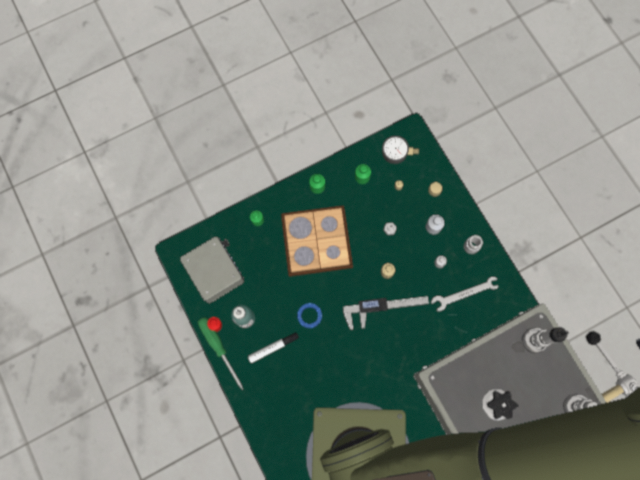

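The views show these candidates, with top-view pixels:
- **Brass, knobbed:** (388,270) large and (399,185) small.
- **Brass, no knob:** (435,188), the cap nut.
- **Steel, knobbed:** (435,224) large and (440,262) small.
- **Other steel:** (390,228), the pipe union with its stem, and (474,244), which is unidentified.
- **Green and red look-alikes:** excluded.

The tray is at about (318,240). I'll confirm in enlarged crops.

```bash
cat > h.py <<'E'
import numpy as np,cv2
from scipy.spatial.transform import Rotation as R
from plant import ctrl,snapshot,workorder
def ray(s,u,v):
    d=np.array([(u-s["cx"])/s["fx"],-(v-s["cy"])/s["fy"],-1.])
    return s["xyz"],R.from_rotvec(s["orientation"]).apply(d)
def onplane(s,u,v,z):
    o,d=ray(s,u,v); return o+d*(z-o[2])/d[2]
def proj(s,p):
    c=R.from_rotvec(s["orientation"]).inv().apply(np.asarray(p)-s["xyz"])
    return np.array([s["cx"]+s["fx"]*c[0]/-c[2],s["cy"]-s["fy"]*c[1]/-c[2]])
def crop(s,name,x0,y0,x1,y1,k):
    c=s["pixels"][y0:y1,x0:x1,::-1]; c=cv2.resize(c,None,fx=k,fy=k,interpolation=cv2.INTER_CUBIC)
    cv2.imwrite(f"pics/{name}.png",c)
E
python3 - <<'E'
from h import *
t=snapshot("top"); s=snapshot("scene")
crop(t,"t1",275,160,495,290,3.6); crop(s,"s1",240,190,510,340,2.9)
E
```

```text
(no output)
```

View pics/t1.png

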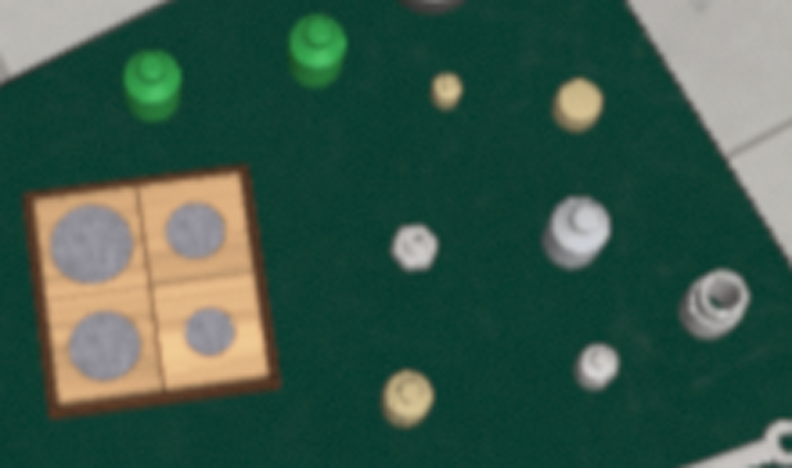

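View pics/s1.png

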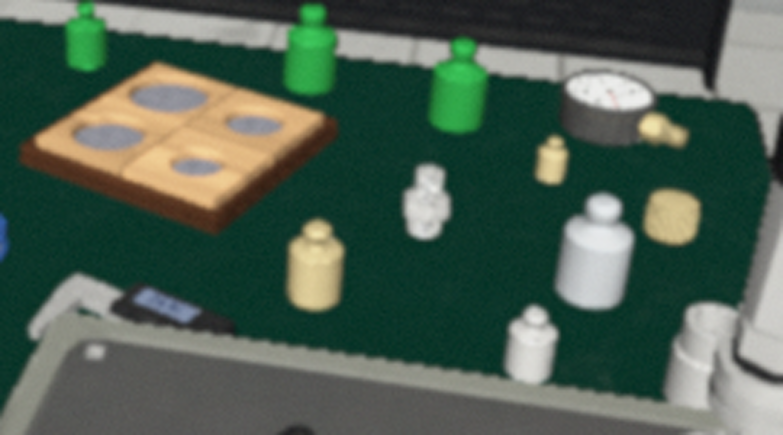

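The crops confirm the identities, in full top-image pixels:
- **Weights:** a is knobbed steel at (435,224), b knobbed brass at (388,270), c small knobbed steel at (440,262), d small knobbed brass at (399,185).
- **Leave alone:** the pipe union (390,228), the cap nut (435,188), the tube (474,244) and the green bodies.
- **Recesses:** a at (300,228), b at (304,256), c at (329,224), d at (333,252).

Next I'll measure positions.

```bash
cat > meas.py <<'E'
from h import *
W={'a':((435,224),40,61,38),'b':((388,270),32,46,30),'c':((440,262),26,37,24),'d':((399,185),20,28,18),'nut':((435,188),22,22,30),'union':((390,228),20,41,29),'tube':((474,244),40,40,30)}
def blob(s,uv,r=40):
    hsv=cv2.cvtColor(s["pixels"],cv2.COLOR_RGB2HSV).astype(int)
    g=(abs(hsv[...,0]-80)<22)&(hsv[...,1]>110)
    n,l,st,ce=cv2.connectedComponentsWithStats((~g).astype(np.uint8),connectivity=4)
    u,v=map(int,np.round(uv)); k=l[v,u]
    return st[k],ce[k],l==k
if __name__=="__main__":
    t=snapshot("top"); s=snapshot("scene")
    for n,(uv,h,H,D) in W.items():
        st,c,_=blob(t,uv); p=onplane(t,*c,h/2000)
        e=proj(s,[p[0],p[1],H/2000]); st2,c2,_=blob(s,e)
        # triangulate between silhouette centroids
        o1,d1=ray(t,*c);o2,d2=ray(s,*c2);d1=d1/np.linalg.norm(d1);d2=d2/np.linalg.norm(d2)
        k=np.linalg.lstsq(np.c_[d1,-d2],o2-o1,rcond=None)[0]
        a,b=o1+k[0]*d1,o2+k[1]*d2
        print(n,'top c',c.round(1),'area',st[4],'xy',p[:2].round(4),'| scene area',st2[4],'tri',((a+b)/2).round(4),'gap',np.linalg.norm(a-b).round(4),'D',D)
    hsv=cv2.cvtColor(t["pixels"],cv2.COLOR_RGB2HSV)
    st,c,m=blob(t,(318,245)); print('tray blob',st,c)
    m=(m&(hsv[...,2]>105)).astype(np.uint8)   # wood+felt, not the dark rim
    cn=max(cv2.findContours(m,cv2.RETR_EXTERNAL,cv2.CHAIN_APPROX_NONE)[0],key=cv2.contourArea)
    q=cv2.approxPolyDP(cv2.convexHull(cn),8,True)[:,0]; print(q.tolist())
    P=np.array([onplane(t,*x,.018) for x in q])[:,:2]; print(P.round(4),np.linalg.norm(P-np.roll(P,1,0),axis=1).round(4))
    mm=cv2.moments(cn); C=onplane(t,mm['m10']/mm['m00'],mm['m01']/mm['m00'],.018); print('tray centre',C.round(4))
    hs=hsv.astype(int); f=((hs[...,1]<60)&(hs[...,2]<190)&(m>0)).astype(np.uint8)
    n,l,st,ce=cv2.connectedComponentsWithStats(f)
    for i in range(1,n):
        if st[i][4]>60: print('felt',ce[i].round(1),'diam mm',(np.sqrt(st[i][4]*4/np.pi)*2.3).round(1),onplane(t,*ce[i],.011).round(4))
    for n,uv,z in(('postbase',(538,340),.0),('posttop',(558,335),.2),('bottle',(243,316),.05)): print(n,onplane(t,*uv,z).round(3))
    o=ctrl.observe(); M=R.from_rotvec(o["eef_rot"]).as_matrix(); print(M.round(3))
E
python3 meas.py
```

```text
a top c [434.7 224. ] area 325 xy [ 0.5335 -0.1733] | scene area 903 tri [ 0.5321 -0.1729  0.0268] gap 0.0017 D 38
b top c [387.6 270.2] area 214 xy [ 0.4184 -0.0615] | scene area 586 tri [ 0.4178 -0.0615  0.0212] gap 0.0013 D 30
c top c [440.3 261.4] area 151 xy [ 0.4438 -0.1866] | scene area 265848 tri [ 0.3667 -0.1204  0.1687] gap 0.1123 D 24
d top c [398.5 184.8] area 91 xy [ 0.6336 -0.0873] | scene area 193 tri [ 0.6327 -0.0876  0.0142] gap 0.0017 D 18
nut top c [435.  188.7] area 192 xy [ 0.6257 -0.1766] | scene area 369 tri [ 0.625  -0.1765  0.0135] gap 0.0007 D 30
union top c [389.7 228.4] area 164 xy [ 0.5223 -0.0664] | scene area 387 tri [ 0.5198 -0.066   0.0216] gap 0.0018 D 29
tube top c [473.  244.1] area 321 xy [ 0.4864 -0.2638] | scene area 265848 tri [ 0.3686 -0.16    0.1997] gap 0.1824 D 30
tray blob [ 281  205   73   72 4244] [316.32021678 240.50918944]
[[340, 207], [349, 264], [291, 272], [284, 215]]
[[0.5704 0.0548]
 [0.4303 0.0301]
 [0.4072 0.1664]
 [0.5465 0.1894]] [0.1367 0.1422 0.1383 0.1412]
tray centre [0.4872 0.1098 0.018 ]
felt [299.9 227.4] diam mm 51.3 [0.5185 0.1501 0.011 ]
felt [328.7 223.7] diam mm 36.1 [0.5295 0.081  0.011 ]
felt [303.6 255.7] diam mm 44.6 [0.449  0.1387 0.011 ]
felt [332.8 251.8] diam mm 30.4 [0.4604 0.0693 0.011 ]
postbase [ 0.266 -0.413  0.   ]
posttop [ 0.26  -0.387  0.2  ]
bottle [0.297 0.269 0.05 ]
[[ 0.906  0.423 -0.   ]
 [ 0.423 -0.906  0.001]
 [-0.    -0.001 -1.   ]]
```

Top-view and triangulated positions agree within about 2 mm. The recess diameters rank as expected, and all targets are within reach. I'll raise the tool and check the post height before crossing.

```bash
cat > to.py <<'E'
import sys
from h import *
o=ctrl.observe(); M=R.from_rotvec(o["eef_rot"])
for a in sys.argv[1:]:
    p=np.array(eval(a)); d=M.inv().apply(p-o["tool_pos"])*1000
    print(a,'tool mm',d.round(1),'rows',(np.linalg.norm(d)/41.7).round(2))
print('tilt deg',np.degrees(np.arccos(-M.as_matrix()[2,2])).round(2),'x axis',M.as_matrix()[:,0].round(3), 'q',o['q'].round(2))
E
python3 - <<'E'
from h import *
s=snapshot("scene")
o,d=ray(s,538,195)
d=d/np.hypot(d[0],d[1]); r=np.hypot(.26+.122,-.39+.462); print('post top z',o+d*r)
st=None
import meas
hsv=cv2.cvtColor(s["pixels"],cv2.COLOR_RGB2HSV)
for n,p in(('c',[.4438,-.1866,.013]),): print(n,proj(s,p))
E
```

```text
post top z [ 0.25261757 -0.35929749  0.31883541]
c [422.24944292 311.56014805]
```

step_arm(series=[[[0,0,-30,0,0,0,0],[0,0,-30,0,0,0,0],[0,0,-30,0,0,0,0],[0,0,-30,0,0,0,0],[10,0,-20,0,0,0,0]]])

```text
clock: 0.77
tool_pos: [0.2715, -0.564, 0.3745]
eef_rot: [3.064, 0.674, -0.002]
contact_force: [-0.7, -0.4, -0.0]
opening: 0.0855
grasp_force: 0.0
```

```bash
python3 to.py "[.5325,-.173,.30]"
```

```text
[.5325,-.173,.30] tool mm [ 401.1 -245.7   72.8] rows 11.42
tilt deg 0.26 x axis [ 0.908  0.42  -0.002] q [ 1.16  0.56 -0.2   1.35  0.12  1.24 -0.19]
```

step_arm(series=[[[35,5,0,0,0,0,0],[35,5,0,0,0,0,0],[35,5,0,0,0,0,0],[35,-10,0,0,0,0,0],[25,-28,0,0,0,0,0]]])

```text
clock: 1.18
tool_pos: [0.4172, -0.4711, 0.37]
eef_rot: [3.066, 0.683, 0.004]
contact_force: [0.5, 0.6, -0.6]
opening: 0.0849
grasp_force: 0.0
```

step_arm(series=[[[25,-28,0,0,0,0,0],[25,-28,0,0,0,0,0],[25,-28,0,0,0,0,0],[25,-28,5,0,0,0,0],[25,-28,10,0,0,0,0]]])

```text
clock: 1.6
tool_pos: [0.4682, -0.2903, 0.3574]
eef_rot: [3.065, 0.68, 0.004]
contact_force: [0.3, -1.1, 0.5]
opening: 0.0854
grasp_force: 0.0
```

```bash
python3 to.py "[.5325,-.173,.10]"
```

```text
[.5325,-.173,.10] tool mm [107.4 -79.7 257.4] rows 6.96
tilt deg 0.18 x axis [0.906 0.423 0.002] q [ 0.62  0.46 -0.24  1.61  0.12  1.09 -0.78]
```

step_arm(series=[[[27,-20,20,0,0,0,0],[27,-20,20,0,0,0,0],[27,-20,20,0,0,0,0],[26,-19,20,0,0,0,0],[0,0,35,0,0,0,0]]])

```text
clock: 2.02
tool_pos: [0.537, -0.1663, 0.2431]
eef_rot: [-3.061, -0.697, -0.017]
contact_force: [2.7, 1.1, -0.4]
opening: 0.0854
grasp_force: 0.0
```

step_arm(series=[[[0,0,40,0,0,0,0],[0,0,40,0,0,0,0],[0,0,40,0,0,0,0],[0,0,0,0,0,0,0],[0,0,0,0,0,0,0]]])

```text
clock: 2.43
tool_pos: [0.5295, -0.1745, 0.1201]
eef_rot: [-3.065, -0.681, 0.007]
contact_force: [-0.4, 0.2, 1.6]
opening: 0.0856
grasp_force: 0.0
```

```bash
python3 to.py "[.5325,-.173,.014]"; python3 - <<'E'
from h import *
s=snapshot("scene"); crop(s,"s2",330,180,530,330,3.5)
E
```

```text
[.5325,-.173,.014] tool mm [  3.7   0.2 106.1] rows 2.55
tilt deg 0.26 x axis [ 0.906  0.423 -0.004] q [ 0.34  0.76 -0.17  1.86  0.24  0.54 -1.13]
```

View pics/s2.png

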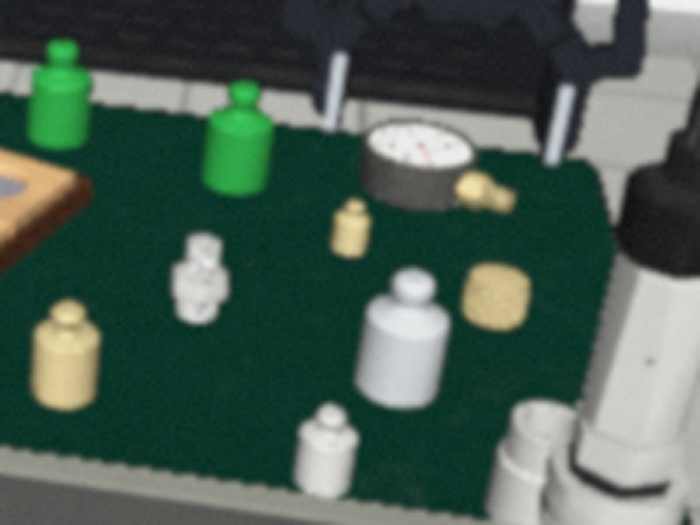

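The open fingers straddle weight_a (crop (400,340)), and the nut at (495,295) is clear of the right finger's line. Descending.

step_arm(series=[[[4,0,35,0,0,0,0],[0,0,35,0,0,0,0],[0,0,25,0,0,0,0],[0,0,9,0,0,0,0],[0,0,0,0,0,0,0]]])

```text
clock: 2.9
tool_pos: [0.5354, -0.1734, 0.0181]
eef_rot: [3.066, 0.68, 0.002]
contact_force: [0.3, -1.5, -0.2]
opening: 0.0855
grasp_force: 0.0
```

step_arm(series=[[[0,0,0,0,0,0,0.3],[0,0,0,0,0,0,0.5],[0,0,0,0,0,0,0.8],[0,0,0,0,0,0,1],[0,0,0,0,0,0,1]]])

```text
clock: 3.32
tool_pos: [0.5354, -0.1734, 0.0191]
eef_rot: [3.066, 0.68, 0.003]
contact_force: [-0.7, 0.2, 9.6]
opening: 0.0359
grasp_force: 59.4
```

step_arm(series=[[[0,0,0,0,0,0,1],[0,0,0,0,0,0,1],[0,0,0,0,0,0,1]]])

```text
clock: 3.57
tool_pos: [0.5354, -0.1733, 0.0191]
eef_rot: [3.066, 0.68, 0.003]
contact_force: [-1.7, 0.2, 10.2]
opening: 0.0359
grasp_force: 59.4
```

step_arm(series=[[[0,0,-15,0,0,0,1],[0,0,-30,0,0,0,1],[0,0,-30,0,0,0,1],[0,0,0,0,0,0,1]]])

```text
clock: 3.9
tool_pos: [0.5376, -0.1741, 0.0973]
eef_rot: [3.063, 0.679, 0.012]
contact_force: [1.8, -0.5, -3.6]
opening: 0.0359
grasp_force: 61.5
```

```bash
python3 to.py "[.5170,.1502,.100]"; python3 - <<'E'
from h import *
s=snapshot("scene"); crop(s,"s3",330,130,530,330,3)
o=ctrl.observe(); print(o['contact_force'],o['opening'],o['tool_pos'])
E
```

```text
[.5170,.1502,.100] tool mm [ 118.4 -302.6   -3.6] rows 7.79
tilt deg 0.51 x axis [0.906 0.423 0.007] q [ 0.33  0.8  -0.16  1.87  0.25  0.48 -1.14]
[ 0.26276535  0.56597154 -3.54985406] 0.035984148076352925 [ 0.53653571 -0.17381996  0.09513549]
```

View pics/s3.png

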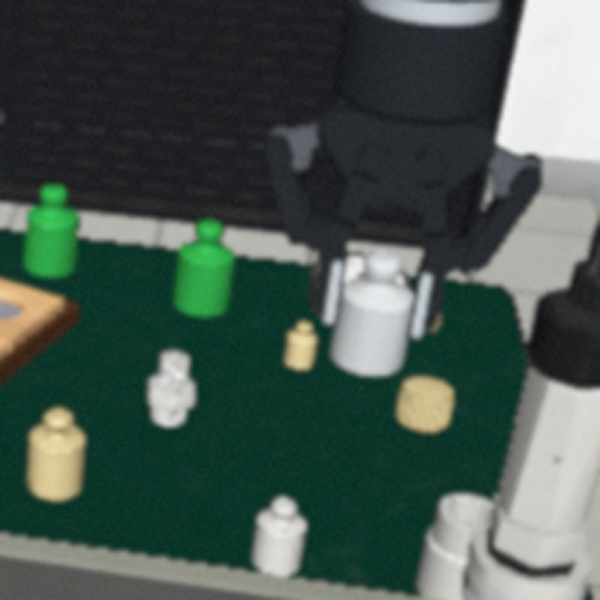

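Weight_a is held upright at crop (370,320), and everything else is undisturbed. Moving it to well_a.

step_arm(series=[[[15,-36,0,0,0,0,1],[15,-38,0,0,0,0,1],[15,-38,0,0,0,0,1],[15,-38,0,0,0,0,1],[15,-38,0,0,0,0,1]]])

```text
clock: 4.37
tool_pos: [0.5215, 0.0304, 0.0912]
eef_rot: [-3.067, -0.68, 0.004]
contact_force: [0.3, 0.0, -3.4]
opening: 0.0355
grasp_force: 61.5
```

step_arm(series=[[[15,-38,0,0,0,0,1],[15,-38,0,0,0,0,1],[15,-38,0,0,0,0,1],[0,0,0,0,0,0,1],[0,0,0,0,0,0,1]]])

```text
clock: 4.78
tool_pos: [0.5139, 0.1556, 0.0912]
eef_rot: [-3.062, -0.692, 0.002]
contact_force: [0.1, -0.0, -3.8]
opening: 0.0357
grasp_force: 61.6
```

```bash
python3 to.py "[.5197,.1515,.032]"
```

```text
[.5197,.1515,.032] tool mm [ 3.5  6.3 59.2] rows 1.43
tilt deg 0.14 x axis [ 0.903  0.43  -0.001] q [-0.34  0.79 -0.06  1.95  0.11  0.41 -1.61]
```

step_arm(series=[[[4,6,25,0,0,0,1],[0,0,22,0,0,0,1],[0,0,8,0,0,0,1],[0,0,2,0,0,0,1],[0,0,0,0,0,0,1]]])

```text
clock: 5.2
tool_pos: [0.5209, 0.1463, 0.0346]
eef_rot: [3.067, 0.679, -0.004]
contact_force: [-0.8, -0.6, -3.5]
opening: 0.0353
grasp_force: 61.6
```

```bash
python3 to.py "[.5197,.1515,.030]"; python3 - <<'E'
from h import *
s=snapshot("scene"); crop(s,"s4",230,130,380,290,3.7)
o=ctrl.observe(); print(o['contact_force'],o['opening'],o['tool_pos'])
E
```

```text
[.5197,.1515,.030] tool mm [ 1.1 -5.2  4.6] rows 0.17
tilt deg 0.14 x axis [ 0.907  0.422 -0.002] q [-0.33  0.9  -0.04  1.95  0.12  0.3  -1.61]
[-0.67049311 -0.09885716 -2.41828141] 0.03560050793179198 [0.52153596 0.14683624 0.03543506]
```

View pics/s4.png

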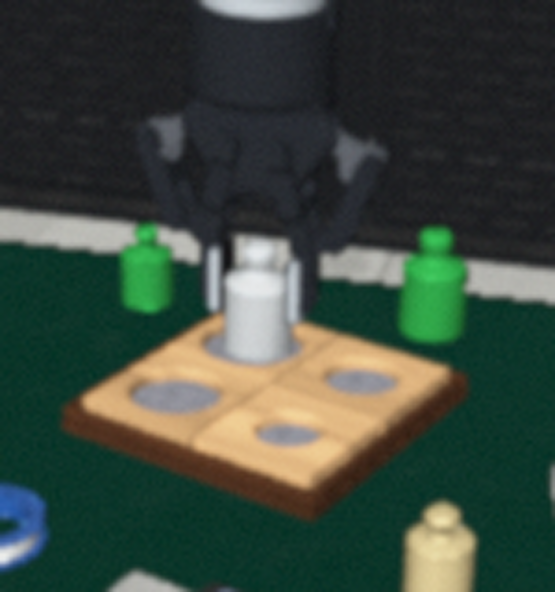

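Weight_a hangs over the well_a recess, at crop (255,340). I'll make the small correction and set it down.

step_arm(series=[[[0,-4,2,0,0,0,1],[0,0,2,0,0,0,1],[0,0,1,0,0,0,1],[0,0,0,0,0,0,1]]])

```text
clock: 5.58
tool_pos: [0.52, 0.1513, 0.0306]
eef_rot: [-3.067, -0.681, -0.001]
contact_force: [0.9, -0.2, -3.9]
opening: 0.036
grasp_force: 61.7
```

step_arm(series=[[[0,0,1,0,0,0,1],[0,0,1,0,0,0,1],[0,0,0,0,0,0,1]]])

```text
clock: 5.83
tool_pos: [0.5201, 0.1512, 0.0301]
eef_rot: [3.067, 0.681, 0.002]
contact_force: [-2.8, -0.4, 13.2]
opening: 0.0355
grasp_force: 63.4
```

Contact. Releasing partly, then lifting.

step_arm(series=[[[0,0,0,0,0,0,0.5],[0,0,0,0,0,0,0.4],[0,0,0,0,0,0,0.4],[0,0,0,0,0,0,0.4]]])

```text
clock: 6.17
tool_pos: [0.5201, 0.1511, 0.0283]
eef_rot: [3.067, 0.681, 0.001]
contact_force: [0.4, 1.1, -0.7]
opening: 0.0517
grasp_force: 0.0
```

step_arm(series=[[[0,0,-10,0,0,0,0.4],[0,0,-25,0,0,0,0.4],[0,0,-35,0,0,0,0.3],[0,0,-35,0,0,0,0],[0,0,0,0,0,0,0]]])

```text
clock: 6.58
tool_pos: [0.5236, 0.1521, 0.1395]
eef_rot: [-3.066, -0.679, -0.017]
contact_force: [0.1, -1.4, 0.1]
opening: 0.0812
grasp_force: 0.0
```

```bash
python3 to.py "[.418,-.0615,.110]"; python3 - <<'E'
from h import *
from meas import blob
s=snapshot("scene"); print(ctrl.observe()['opening'])
for n,p in(('a expected',[.517,.1502,.011+.0305]),('b',[.418,-.0615,.023])): print(n,proj(s,p))
print(blob(s,(347,283))[:2])
crop(s,"s5",230,180,400,310,4)
E
```

```text
[.418,-.0615,.110] tool mm [-186.3  149.    27.7] rows 5.76
tilt deg 0.63 x axis [0.906 0.422 0.011] q [-0.32  0.71 -0.07  1.91  0.1   0.51 -1.6 ]
0.0858486835797148
a expected [296.69361171 212.18126838]
b [347.92820982 280.89401195]
(array([338, 265,  22,  33, 586], dtype=int32), array([348.1894198 , 281.79522184]))
```

View pics/s5.png

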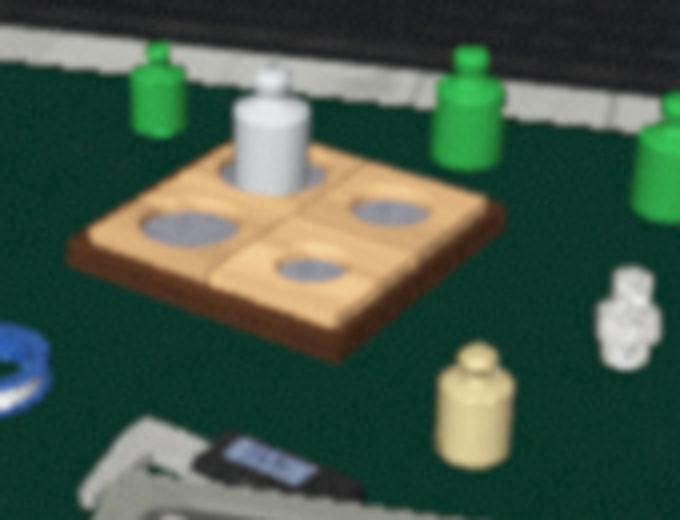

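Weight_a stands upright in well_a, at crop (272,150). Next is weight_b.

step_arm(series=[[[-31,25,0,0,0,0,0],[-31,25,0,0,0,0,0],[-31,25,0,0,0,0,0],[-31,25,0,0,0,0,0],[-31,25,5,0,0,0,0]]])

```text
clock: 7.05
tool_pos: [0.4311, -0.0291, 0.1284]
eef_rot: [3.067, 0.682, 0.0]
contact_force: [1.0, -1.0, -0.4]
opening: 0.0854
grasp_force: 0.0
```

step_arm(series=[[[-31,24,20,0,0,0,0],[0,0,20,0,0,0,0],[0,0,0,0,0,0,0]]])

```text
clock: 7.3
tool_pos: [0.4123, -0.063, 0.0871]
eef_rot: [-3.068, -0.673, 0.01]
contact_force: [0.9, -0.1, 0.2]
opening: 0.0852
grasp_force: 0.0
```

```bash
python3 to.py "[.418,-.0615,.014]"
```

```text
[.418,-.0615,.014] tool mm [ 6.3  1.2 73.1] rows 1.76
tilt deg 0.38 x axis [ 0.908  0.419 -0.006] q [ 0.07  0.74 -0.04  2.29  0.25  0.12 -1.35]
```

step_arm(series=[[[6,1,20,0,0,0,0],[0,0,20,0,0,0,0],[0,0,20,0,0,0,0],[0,0,0,0,0,0,0]]])

```text
clock: 7.63
tool_pos: [0.4244, -0.0587, 0.0452]
eef_rot: [-3.064, -0.686, 0.012]
contact_force: [0.0, 1.0, 0.1]
opening: 0.0852
grasp_force: 0.0
```

```bash
python3 to.py "[.418,-.0615,.014]"
```

```text
[.418,-.0615,.014] tool mm [-6.7 -0.  31.2] rows 0.77
tilt deg 0.46 x axis [ 0.904  0.426 -0.007] q [ 0.05  0.84 -0.03  2.27  0.58  0.04 -1.68]
```

Joint 6 is at its lower limit here because the weight is close in. I'll tilt the tool about its closing axis only, with the tip inward, so the pads stay parallel to the weight.

step_arm(series=[[[0,0,0,0,-0.12,0,0],[0,0,0,0,0,0,0],[0,0,0,0,0,0,0]]])

```text
clock: 7.88
tool_pos: [0.426, -0.0585, 0.0457]
eef_rot: [3.046, 0.68, -0.143]
contact_force: [0.5, -0.3, -0.1]
opening: 0.0855
grasp_force: 0.0
```

```bash
python3 to.py "[.418,-.0615,.018]"
```

```text
[.418,-.0615,.018] tool mm [-5.9 -0.6 28.4] rows 0.7
tilt deg 5.33 x axis [ 0.901  0.424 -0.093] q [ 0.07  0.84 -0.11  2.2   0.55  0.22 -1.69]
```

step_arm(series=[[[-6,0,14,0,0,0,0],[0,0,14,0,0,0,0],[0,0,0,0,0,0,0],[0,0,0,0,0,0,0]]])

```text
clock: 8.22
tool_pos: [0.4152, -0.0638, 0.0182]
eef_rot: [3.045, 0.677, -0.152]
contact_force: [-0.5, -0.1, -0.6]
opening: 0.0853
grasp_force: 0.0
```

```bash
python3 to.py "[.418,-.0615,.017]"
```

```text
[.418,-.0615,.017] tool mm [ 3.6 -0.9  0.9] rows 0.09
tilt deg 5.68 x axis [ 0.901  0.422 -0.099] q [ 0.03  0.9  -0.03  2.23  0.58  0.12 -1.71]
```

step_arm(series=[[[3,0,1,0,0,0,0.4],[0,0,0,0,0,0,0.6],[0,0,0,0,0,0,0.8],[0,0,0,0,0,0,1],[0,0,0,0,0,0,1]]])

```text
clock: 8.63
tool_pos: [0.4188, -0.0626, 0.0172]
eef_rot: [3.045, 0.677, -0.15]
contact_force: [-0.8, 0.8, 12.8]
opening: 0.0278
grasp_force: 58.3
```

step_arm(series=[[[0,0,0,0,0,0,1],[0,0,0,0,0,0,1],[0,0,-15,0,0,0,1],[0,0,-30,0,0,0,1],[0,0,-30,0,0,0,1]]])

```text
clock: 9.05
tool_pos: [0.4242, -0.0597, 0.0917]
eef_rot: [3.044, 0.678, -0.157]
contact_force: [1.3, -0.2, -3.2]
opening: 0.0275
grasp_force: 59.6
```

```bash
python3 to.py "[.4476,.1388,.100]"
```

```text
[.4476,.1388,.100] tool mm [ 104.  -169.9  -18.4] rows 4.8
tilt deg 5.86 x axis [ 0.901  0.422 -0.102] q [ 0.13  0.75 -0.21  2.18  0.52  0.37 -1.66]
```

step_arm(series=[[[21,-34,-4,0,0,0,1],[21,-34,-4,0,0,0,1],[21,-34,-4,0,0,0,1],[21,-34,-3,0,0,0,1],[20,-34,-3,0,0,0,1]]])

```text
clock: 9.47
tool_pos: [0.4486, 0.1406, 0.0995]
eef_rot: [3.045, 0.676, -0.152]
contact_force: [0.9, -0.5, -3.5]
opening: 0.0276
grasp_force: 60.1
```

step_arm(series=[[[0,0,0,0,0,0,1],[0,0,0,0,0,0,1]]])

```text
clock: 9.63
tool_pos: [0.4486, 0.1424, 0.0994]
eef_rot: [3.045, 0.686, -0.15]
contact_force: [-0.4, -1.1, -2.4]
opening: 0.0276
grasp_force: 60.0
```

```bash
python3 to.py "[.4476,.1388,.045]" "[.4476,.1388,.028]"
```

```text
[.4476,.1388,.045] tool mm [ 2.9  3.  54.3] rows 1.31
[.4476,.1388,.028] tool mm [ 4.5  3.1 71.3] rows 1.71
tilt deg 5.59 x axis [ 0.899  0.427 -0.097] q [-0.25  0.76 -0.25  2.04  0.37  0.48 -1.9 ]
```

step_arm(series=[[[2,3,30,0,0,0,1],[2,0,24,0,0,0,1],[0,0,10,0,0,0,1],[0,0,3,0,0,0,1],[0,0,0,0,0,0,1]]])

```text
clock: 10.05
tool_pos: [0.4466, 0.1336, 0.0316]
eef_rot: [3.043, 0.674, -0.156]
contact_force: [-1.0, -0.6, -3.2]
opening: 0.0276
grasp_force: 60.1
```

```bash
python3 to.py "[.4476,.1388,.028]"; python3 - <<'E'
from h import *
s=snapshot("scene"); crop(s,"s6",230,150,380,290,4)
E
```

```text
[.4476,.1388,.028] tool mm [ 3.5 -4.3  3.3] rows 0.15
tilt deg 5.85 x axis [ 0.902  0.42  -0.102] q [-0.29  0.89 -0.16  2.07  0.42  0.32 -1.95]
```

View pics/s6.png

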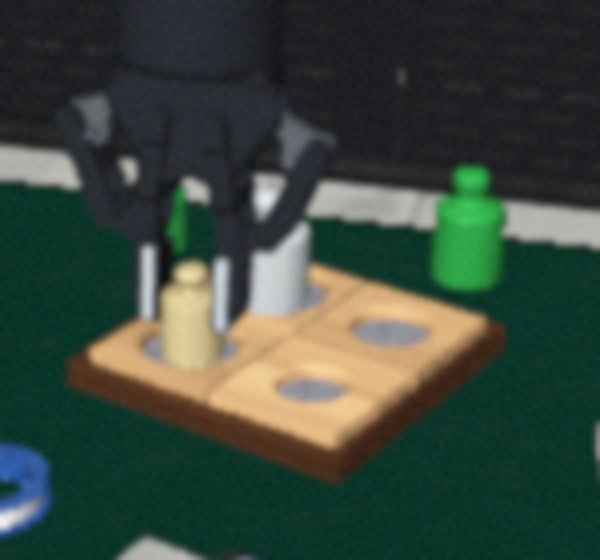

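Weight_b is upright over well_b, at crop (190,340). Correcting and setting it down.

step_arm(series=[[[3,-4,1,0,0,0,1],[0,0,1,0,0,0,1],[0,0,1,0,0,0,1],[0,0,0,0,0,0,1]]])

```text
clock: 10.43
tool_pos: [0.4484, 0.1401, 0.0293]
eef_rot: [3.045, 0.677, -0.151]
contact_force: [-0.6, -0.1, -2.3]
opening: 0.0274
grasp_force: 60.1
```

step_arm(series=[[[0,0,1,0,0,0,1],[0,0,0,0,0,0,1]]])

```text
clock: 10.6
tool_pos: [0.4483, 0.1399, 0.0284]
eef_rot: [3.044, 0.677, -0.151]
contact_force: [0.4, -0.6, 1.5]
opening: 0.0274
grasp_force: 60.6
```

step_arm(series=[[[0,0,0,0,0,0,0.6],[0,0,0,0,0,0,0.5],[0,0,0,0,0,0,0.5],[0,0,0,0,0,0,0.5]]])

```text
clock: 10.93
tool_pos: [0.4481, 0.1399, 0.028]
eef_rot: [3.044, 0.677, -0.152]
contact_force: [-0.2, -0.7, -0.5]
opening: 0.0426
grasp_force: 0.0
```

step_arm(series=[[[-1,0,-10,0,0,0,0.5],[-2,0,-25,0,0,0,0.5],[-3,0,-35,0,0,0,0.5],[-3,0,-30,0,0,0,0.4],[0,0,0,0,0.105,0,0.2]]])

```text
clock: 11.35
tool_pos: [0.4552, 0.1421, 0.1333]
eef_rot: [-3.063, -0.678, -0.024]
contact_force: [2.9, 0.7, -1.8]
opening: 0.0621
grasp_force: 0.0
```

```bash
python3 - <<'E'
from h import *
from meas import blob
t=snapshot("top"); s=snapshot("scene"); crop(s,"s7",230,180,440,330,3.6)
for n,uv,h in(('c',(440,262),26),('d',(399,185),20)):
    st,c,_=blob(t,uv); print(n,st,onplane(t,*c,h/2000).round(4))
E
python3 to.py "[.4438,-.1866,.13]"
```

```text
c [434 255  14  14 150] [ 0.4437 -0.1866  0.013 ]
d [394 180  10  11  91] [ 0.6336 -0.0873  0.01  ]
[.4438,-.1866,.13] tool mm [-139.9  293.3   -1. ] rows 7.79
tilt deg 0.29 x axis [0.906 0.424 0.005] q [-0.25  0.67 -0.23  2.13  0.4   0.38 -1.94]
```

View pics/s7.png

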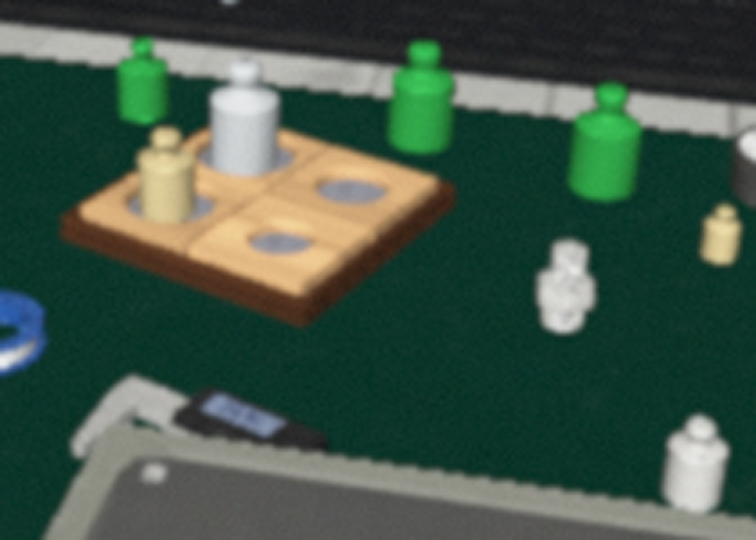

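Weight_b is upright in well_b, at crop (167,180). Next is weight_c, the steel one at crop (695,468).

step_arm(series=[[[-18,37,0,0,0,0,0.3],[-18,37,0,0,0,0,0.3],[-18,37,0,0,0,0,0.3],[-18,37,0,0,0,0,0.3],[-18,37,0,0,0,0,0.3]]])

```text
clock: 11.87
tool_pos: [0.4453, -0.0676, 0.1268]
eef_rot: [-3.063, -0.682, -0.002]
contact_force: [0.4, -0.1, -0.4]
opening: 0.0596
grasp_force: 0.0
```

step_arm(series=[[[-18,37,0,0,0,0,0.3],[-18,37,0,0,0,0,0.3],[-14,34,20,0,0,0,0.3],[0,0,25,0,0,0,0.3],[0,0,0,0,0,0,0.3]]])

```text
clock: 12.28
tool_pos: [0.4438, -0.1876, 0.0784]
eef_rot: [-3.064, -0.67, 0.005]
contact_force: [-1.0, 0.5, -1.0]
opening: 0.0598
grasp_force: 0.0
```

```bash
python3 to.py "[.4438,-.1866,.013]"
```

```text
[.4438,-.1866,.013] tool mm [ 0.6 -0.6 65.4] rows 1.57
tilt deg 0.34 x axis [ 0.909  0.418 -0.002] q [ 0.47  0.79 -0.26  2.1   0.6   0.32 -1.44]
```

step_arm(series=[[[0,0,25,0,0,0,0.3],[0,0,25,0,0,0,0.3],[0,0,13,0,0,0,0.3],[0,0,2,0,0,0,0.3],[0,0,0,0,0,0,0.3]]])

```text
clock: 12.7
tool_pos: [0.4468, -0.1827, 0.0166]
eef_rot: [-3.062, -0.684, -0.004]
contact_force: [0.1, 0.4, 0.5]
opening: 0.0598
grasp_force: 0.0
```

```bash
python3 to.py "[.4438,-.1866,.013]"
```

```text
[.4438,-.1866,.013] tool mm [-4.3  2.3  3.6] rows 0.14
tilt deg 0.3 x axis [0.905 0.426 0.003] q [ 0.37  0.91 -0.12  2.12  0.67  0.14 -1.5 ]
```

step_arm(series=[[[-4,2,3,0,0,0,0.3],[0,0,0,0,0,0,0.5],[0,0,0,0,0,0,0.7],[0,0,0,0,0,0,1],[0,0,0,0,0,0,1]]])

```text
clock: 13.12
tool_pos: [0.4443, -0.1878, 0.0149]
eef_rot: [-3.064, -0.68, -0.01]
contact_force: [-0.9, -0.3, 6.6]
opening: 0.0211
grasp_force: 58.5
```

step_arm(series=[[[0,0,0,0,0,0,1],[0,0,0,0,0,0,1]]])

```text
clock: 13.28
tool_pos: [0.4443, -0.1877, 0.0149]
eef_rot: [-3.064, -0.681, -0.01]
contact_force: [-0.2, -1.0, 6.3]
opening: 0.0211
grasp_force: 58.5
```

step_arm(series=[[[0,0,-15,0,0,0,1],[0,0,-30,0,0,0,1],[0,0,-35,0,0,0,1],[0,0,0,0,0,0,1]]])

```text
clock: 13.62
tool_pos: [0.4461, -0.1887, 0.0987]
eef_rot: [3.067, 0.68, 0.019]
contact_force: [1.0, 0.3, -0.7]
opening: 0.0211
grasp_force: 59.0
```

```bash
python3 to.py "[.5284,.0808,.10]"
```

```text
[.5284,.0808,.10] tool mm [ 188.6 -209.4    0.4] rows 6.76
tilt deg 0.69 x axis [0.906 0.423 0.012] q [ 0.5   0.75 -0.31  2.1   0.6   0.36 -1.43]
```

step_arm(series=[[[27,-30,0,0,0,0,1],[27,-30,0,0,0,0,1],[27,-30,0,0,0,0,1],[27,-30,0,0,0,0,1],[27,-30,0,0,0,0,1]]])

```text
clock: 14.03
tool_pos: [0.5025, 0.0069, 0.095]
eef_rot: [-3.063, -0.68, -0.008]
contact_force: [1.0, -0.1, -1.1]
opening: 0.0212
grasp_force: 59.1
```

step_arm(series=[[[27,-30,0,0,0,0,1],[26,-29,0,0,0,0,1],[0,0,10,0,0,0,1],[0,0,0,0,0,0,1]]])

```text
clock: 14.37
tool_pos: [0.5253, 0.0848, 0.0845]
eef_rot: [-3.059, -0.689, -0.008]
contact_force: [0.2, -1.8, -0.9]
opening: 0.0209
grasp_force: 59.1
```

```bash
python3 to.py "[.5284,.0808,.027]"
```

```text
[.5284,.0808,.027] tool mm [ 0.7  5.2 57.5] rows 1.39
tilt deg 0.44 x axis [0.903 0.429 0.006] q [-0.09  0.81 -0.26  1.96  0.46  0.42 -1.82]
```

step_arm(series=[[[0,2,25,0,0,0,1],[0,0,20,0,0,0,1],[0,0,7,0,0,0,1],[0,0,0,0,0,0,1],[0,0,0,0,0,0,1]]])

```text
clock: 14.78
tool_pos: [0.5263, 0.0787, 0.0337]
eef_rot: [-3.064, -0.679, -0.007]
contact_force: [-0.2, 0.4, -2.3]
opening: 0.0207
grasp_force: 59.1
```

```bash
python3 to.py "[.5284,.0808,.026]"
```

```text
[.5284,.0808,.026] tool mm [ 2.8 -1.   7.7] rows 0.2
tilt deg 0.3 x axis [0.906 0.423 0.005] q [-0.12  0.9  -0.19  1.98  0.5   0.31 -1.85]
```

step_arm(series=[[[3,-1,3,0,0,0,1],[0,0,3,0,0,0,1],[0,0,1,0,0,0,1],[0,0,0,0,0,0,1]]])

```text
clock: 15.12
tool_pos: [0.529, 0.0818, 0.0268]
eef_rot: [-3.063, -0.681, -0.009]
contact_force: [-0.4, 0.6, -1.3]
opening: 0.0212
grasp_force: 59.1
```

step_arm(series=[[[0,0,1,0,0,0,1],[0,0,0,0,0,0,1]]])

```text
clock: 15.28
tool_pos: [0.5291, 0.0818, 0.026]
eef_rot: [-3.063, -0.681, -0.009]
contact_force: [-0.7, 0.3, 1.8]
opening: 0.0209
grasp_force: 59.6
```

step_arm(series=[[[0,0,0,0,0,0,0.65],[0,0,0,0,0,0,0.58],[0,0,0,0,0,0,0.58],[0,0,0,0,0,0,0.58]]])

```text
clock: 15.62
tool_pos: [0.5289, 0.0818, 0.0256]
eef_rot: [-3.063, -0.681, -0.008]
contact_force: [1.0, 0.4, 1.5]
opening: 0.036
grasp_force: 0.0
```

step_arm(series=[[[0,0,-10,0,0,0,0.58],[0,0,-25,0,0,0,0.58],[0,0,-35,0,0,0,0.58],[0,0,-30,0,0,0,0.5],[0,0,0,0,0,0,0.5]]])

```text
clock: 16.03
tool_pos: [0.5317, 0.0822, 0.1312]
eef_rot: [-3.063, -0.68, -0.023]
contact_force: [-0.2, -0.1, 0.4]
opening: 0.0429
grasp_force: 0.0
```

```bash
python3 to.py "[.633,-.0874,.12]"; python3 - <<'E'
from h import *
s=snapshot("scene"); crop(s,"s8",230,180,500,330,2.9)
E
```

```text
[.633,-.0874,.12] tool mm [ 19.8 196.6  11.4] rows 4.75
tilt deg 0.88 x axis [0.906 0.423 0.015] q [-0.04  0.73 -0.32  1.93  0.42  0.53 -1.78]
```

View pics/s8.png

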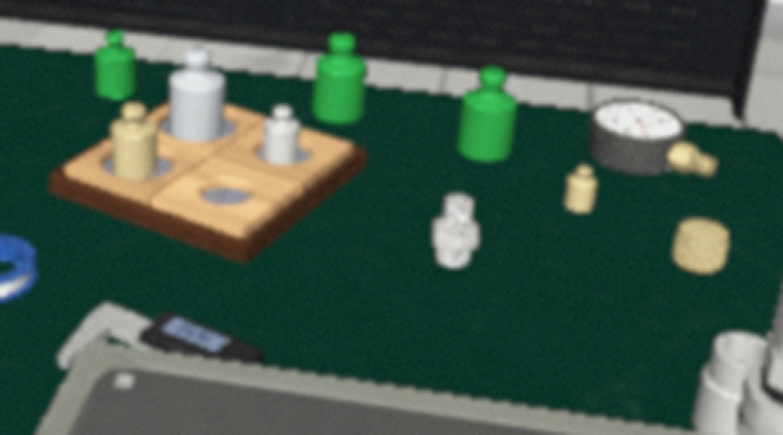

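Weight_c stands in well_c, at crop (282,140). The last one is weight_d, the small knobbed brass at crop (581,190).

step_arm(series=[[[4,39,0,0,0,0,0.4],[4,39,0,0,0,0,0.4],[4,39,0,0,0,0,0.4],[4,39,0,0,0,0,0.4],[4,39,0,0,0,0,0.4]]])

```text
clock: 16.5
tool_pos: [0.629, -0.0888, 0.1245]
eef_rot: [-3.063, -0.681, -0.005]
contact_force: [0.2, 0.5, -0.2]
opening: 0.051
grasp_force: 0.0
```

step_arm(series=[[[0,0,20,0,0,0,0.4],[0,0,25,0,0,0,0.4],[0,0,10,0,0,0,0.4],[0,0,0,0,0,0,0.4]]])

```text
clock: 16.83
tool_pos: [0.6264, -0.0862, 0.0669]
eef_rot: [-3.061, -0.682, 0.003]
contact_force: [-0.1, -0.5, 0.6]
opening: 0.0514
grasp_force: 0.0
```

```bash
python3 to.py "[.633,-.0874,.011]"
```

```text
[.633,-.0874,.011] tool mm [ 5.5  4.3 55.9] rows 1.35
tilt deg 0.34 x axis [ 0.905  0.424 -0.001] q [ 0.26  0.93 -0.35  1.65  0.47  0.65 -1.47]
```

step_arm(series=[[[5,3,22,0,0,0,0.4],[0,0,20,0,0,0,0.4],[0,0,9,0,0,0,0.4],[0,0,0,0,0,0,0.4],[0,0,0,0,0,0,0.4]]])

```text
clock: 17.25
tool_pos: [0.6354, -0.0864, 0.0198]
eef_rot: [-3.063, -0.682, -0.008]
contact_force: [0.3, -0.9, -0.3]
opening: 0.0511
grasp_force: 0.0
```

```bash
python3 to.py "[.633,-.0874,.011]"
```

```text
[.633,-.0874,.011] tool mm [-2.6 -0.1  8.7] rows 0.22
tilt deg 0.35 x axis [0.906 0.424 0.006] q [ 0.24  1.01 -0.32  1.63  0.5   0.58 -1.5 ]
```

step_arm(series=[[[-2,0,6,0,0,0,0.4],[0,0,1,0,0,0,0.4],[0,0,0,0,0,0,0.4]]])

```text
clock: 17.5
tool_pos: [0.6336, -0.088, 0.0126]
eef_rot: [-3.064, -0.681, -0.008]
contact_force: [0.4, -0.4, -0.5]
opening: 0.0513
grasp_force: 0.0
```

step_arm(series=[[[0,0,1,0,0,0,0.6],[0,0,0,0,0,0,0.8],[0,0,0,0,0,0,1],[0,0,0,0,0,0,1],[0,0,0,0,0,0,1]]])

```text
clock: 17.92
tool_pos: [0.6339, -0.0877, 0.0117]
eef_rot: [-3.063, -0.681, -0.009]
contact_force: [-1.1, 0.6, 4.6]
opening: 0.0145
grasp_force: 58.5
```

step_arm(series=[[[0,0,0,0,0,0,1],[0,0,-10,0,0,0,1],[0,0,-25,0,0,0,1],[0,0,-30,0,0,0,1],[0,0,-20,0,0,0,1]]])

```text
clock: 18.33
tool_pos: [0.634, -0.088, 0.0985]
eef_rot: [-3.063, -0.681, -0.011]
contact_force: [0.2, 0.9, 0.2]
opening: 0.0145
grasp_force: 58.6
```

```bash
python3 to.py "[.4590,.0694,.10]"; python3 - <<'E'
from h import *
s=snapshot("scene"); crop(s,"s9",340,150,500,290,4)
E
```

```text
[.4590,.0694,.10] tool mm [ -91.8 -216.7   -1.8] rows 5.64
tilt deg 0.44 x axis [0.906 0.424 0.007] q [ 0.27  0.89 -0.37  1.62  0.45  0.71 -1.45]
```

View pics/s9.png

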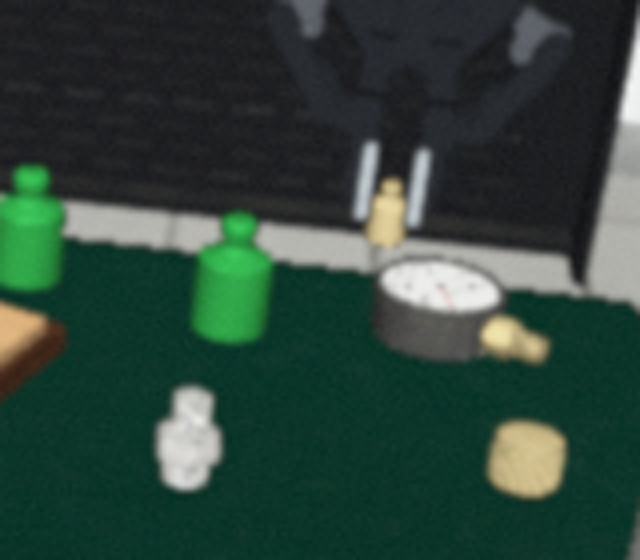

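Weight_d is held upright at crop (388,215). Moving it to well_d.

step_arm(series=[[[-15,-36,0,0,0,0,1],[-15,-36,0,0,0,0,1],[-15,-36,0,0,0,0,1],[-15,-36,0,0,0,0,1],[-15,-36,0,0,0,0,1]]])

```text
clock: 18.8
tool_pos: [0.4878, 0.044, 0.0966]
eef_rot: [-3.063, -0.679, -0.009]
contact_force: [0.2, 1.3, 0.2]
opening: 0.0142
grasp_force: 58.7
```

step_arm(series=[[[-16,-36,0,0,0,0,1],[0,0,15,0,0,0,1],[0,0,15,0,0,0,1],[0,0,0,0,0,0,1],[0,0,0,0,0,0,1]]])

```text
clock: 19.22
tool_pos: [0.4593, 0.0691, 0.066]
eef_rot: [-3.064, -0.681, -0.006]
contact_force: [0.6, 0.0, -0.4]
opening: 0.0143
grasp_force: 58.7
```

```bash
python3 to.py "[.4590,.0694,.0227]"
```

```text
[.4590,.0694,.0227] tool mm [-0.4 -0.3 43.3] rows 1.04
tilt deg 0.3 x axis [0.906 0.424 0.005] q [-0.16  0.8  -0.14  2.17  0.52  0.2  -1.9 ]
```

step_arm(series=[[[0,0,18,0,0,0,1],[0,0,14,0,0,0,1],[0,0,6,0,0,0,1],[0,0,0,0,0,0,1],[0,0,0,0,0,0,1]]])

```text
clock: 19.63
tool_pos: [0.46, 0.069, 0.0286]
eef_rot: [-3.064, -0.68, -0.009]
contact_force: [-0.1, 0.7, -1.3]
opening: 0.014
grasp_force: 58.7
```

```bash
python3 to.py "[.4590,.0694,.0227]"; python3 - <<'E'
from h import *
s=snapshot("scene"); crop(s,"s10",230,150,380,290,4)
E
```

```text
[.4590,.0694,.0227] tool mm [-0.8 -0.8  5.9] rows 0.14
tilt deg 0.37 x axis [0.906 0.423 0.006] q [-0.21  0.88 -0.07  2.18  0.55  0.09 -1.93]
```

View pics/s10.png

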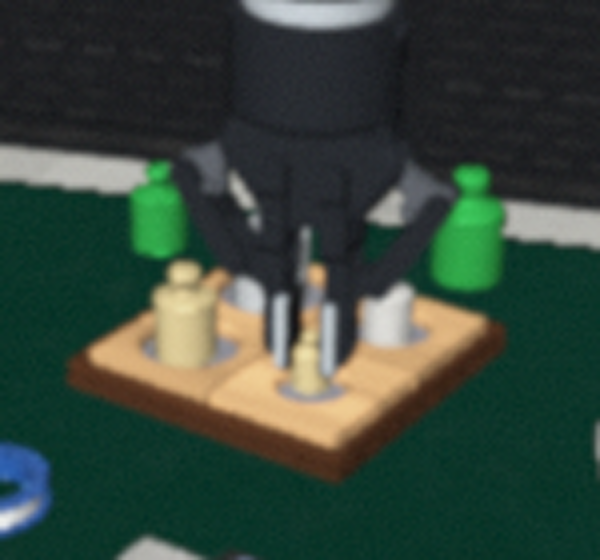

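Weight_d is over well_d, at crop (308,375). Setting it down.

step_arm(series=[[[0,0,3,0,0,0,1],[0,0,2,0,0,0,1],[0,0,0,0,0,0,1],[0,0,0,0,0,0,1]]])

```text
clock: 20.02
tool_pos: [0.4597, 0.0693, 0.0233]
eef_rot: [-3.063, -0.681, -0.008]
contact_force: [-0.9, -0.5, -0.6]
opening: 0.0145
grasp_force: 58.7
```

step_arm(series=[[[0,0,1,0,0,0,1],[0,0,0,0,0,0,1]]])

```text
clock: 20.18
tool_pos: [0.4598, 0.0693, 0.0226]
eef_rot: [-3.063, -0.681, -0.009]
contact_force: [-0.8, -0.6, 3.4]
opening: 0.0144
grasp_force: 59.3
```

step_arm(series=[[[0,0,0,0,0,0,0.72],[0,0,0,0,0,0,0.66],[0,0,0,0,0,0,0.66],[0,0,0,0,0,0,0.66]]])

```text
clock: 20.52
tool_pos: [0.4597, 0.0694, 0.0221]
eef_rot: [-3.063, -0.681, -0.008]
contact_force: [-0.3, -0.2, 0.2]
opening: 0.0293
grasp_force: 0.0
```

step_arm(series=[[[0,0,-10,0,0,0,0.66],[0,0,-25,0,0,0,0.66],[0,0,-40,0,0,0,0.66],[0,0,-40,0,0,0,0.6],[0,0,-40,0,0,0,0.6]]])

```text
clock: 20.93
tool_pos: [0.4582, 0.0683, 0.1787]
eef_rot: [-3.063, -0.681, -0.005]
contact_force: [1.3, 0.1, -0.7]
opening: 0.0339
grasp_force: 0.0
```

```bash
python3 - <<'E'
from h import *
from meas import blob
t=snapshot("top"); s=snapshot("scene"); crop(s,"s11",230,180,500,330,2.9)
for n,uv,h in(('nut',(435,188),22),('union',(390,228),20)):
    st,c,_=blob(t,uv); print(n,st,onplane(t,*c,h/2000).round(4))
print(ctrl.observe()['contact_force'],ctrl.observe()['tool_pos'])
E
```

```text
nut [     0      0    640    480 260958] [0.5223 0.1014 0.011 ]
union [     0      0    640    480 260958] [0.5226 0.1015 0.01  ]
[ 1.03868572e+00 -6.77741837e-04 -9.34549769e-01] [0.4622046  0.06948359 0.18223055]
```

View pics/s11.png

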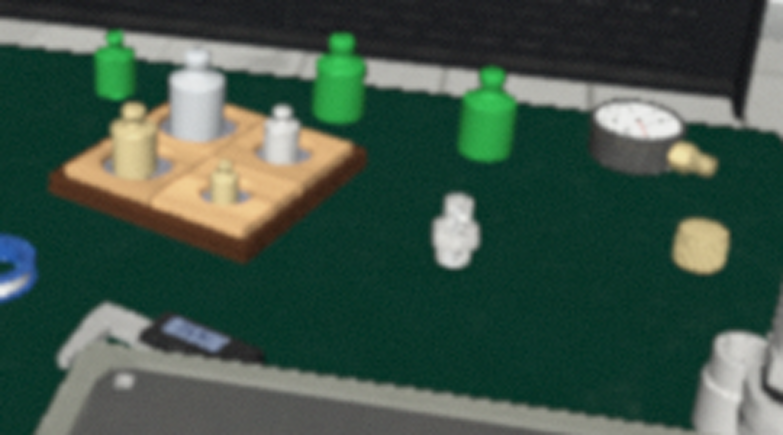

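All four weights stand upright in their matching recesses: a at crop (197,100), b (134,145), c (282,135) and d (224,185). The union at (456,230) and the nut at (700,245) sit at the same pixels as in the crop before weight_d was moved. The arm is clear.

```bash
python3 -c "
from plant import workorder
print(workorder.hand_in())"
```

```text
the job is handed in; nothing more can be done
None
```

All four weights stand upright in their matching recesses, the cap nut and pipe union were left untouched, and the job was handed in at about 21 s on the clock.

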